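# Balance the half-loaded rotor

## Robot

A 7-joint arm with a two-finger parallel gripper is mounted at the origin on a cart in front of the work surface, level with it; the furniture and walls round the work are solid. World frame = base frame: x ahead of the robot, y to its left, z up, the work surface at z = 0. Lengths are in m, angles in rad, forces in N, time in s.
With the tool pointing down it reaches from about 0.4 to 0.85 m from the base axis. Payload 6.9 kg.
Tool frame: the origin (TCP) lies midway between the tips of the shut fingers; the grasp point (between the pads) lies behind it (ctrl.pinch_z is the z of the grasp point in the tool frame, in m); z points along the fingers, y is the line along which they close (so a half turn about z gives the same grasp; the last joint's range is limited). The gripper opens to 85 mm and grips with 20 to 120 N. Pads are 22 mm wide; open, the fingers measure 114 mm over their backs; the gripper's body (76 mm by 85 mm) begins 54 mm behind the grasp point. The pads swing forward as they close: fully open they stand 13 mm farther back than shut.
Start: joints at [1.224, 0.507, -0.238, 1.5, 0.126, 1.149, -0.155], TCP at [0.273, -0.562, 0.231] pointing down, gripper open.
Joint ranges: [-3.08, 3.08], [-0.24, 2.05], [-1.43, 1.35], [0, 2.5], [-1.52, 4.66], [0.17, 1.96], [-2.89, 2.89]. Speed limits (rad/s): [2.39, 2.39, 3.14, 3.14, 3.14, 3.14, 3.14].

## Interface

Orientations are given as a unit quaternion [w, x, y, z].
In Python, from station import ctrl, get_state, vision, ticket, models gives the robot as it stands. Calls block until the motion is done:
- ctrl.movep(position, orientation): joint-space move of the TCP to a pose.
- ctrl.movel(position, frame=None, max_speed=0.15): straight line of the TCP; frame=None keeps the orientation; max_speed is the mean speed in m/s.
- ctrl.set_joints(angles): joint-space move.
- ctrl.ungrasp() and ctrl.close_gripper(force=None): open the fingers fully, or close them until they stop; force is the grip in N (None keeps the last).
- ctrl.pause(seconds).
- ctrl.ik(position, orientation): joint angles nearest the present ones, or None.
- get_state(): the state.
- vision.grab_frame(name): name is "scene" or "top" or "wrist"; returns (picture, depth): 480x640x3 uint8, blue, green, red; 480x640 float32, m along the optical axis (not along the pixel's ray), 0 where there is no reading.
- vision.camera_info(name): a dict with "mtx" (3x3 intrinsics, pixels), "R" (3x3) and "t" (3): a world point X has camera coordinates R X + t; the wrist camera has in their place "hand_eye" (4x4, takes a point from camera to tool coordinates, whose origin is the TCP and whose axes are the flange's). Camera axes: x right, y down, z forward; pixel columns grow to the right and rows downward; lengths in m; the calibration is good to about 2 mm. A picture is of the moment at which its call begins: read the wrist's pose just before it. camera_info takes no time and is no camera call.
A pose or a line that the arm cannot do raises ctrl.Unreachable and nothing moves.
- ticket.close_job(): hands the job in; it is judged then, once.
Trained networks look in the newest picture that a camera, given by its name, has taken for a name from the list of things; names that differ only in an ending like _2 or _b are one class to them, and where a whole thing is asked for, a point or a joint stands for the part that bears it (a point fixed in the world has none). Each returns a list of dicts, best first, with "p" (0 to 1); they miss things now and then, are a little off and sometimes report something else, mostly with a low value. They report only what shows in the picture. A call takes as long as a camera call. They do not tell look-alikes from the thing itself.
- models.recognise(camera, target): "point" ([column, row] in pixels, amid what is visible of it).
- models.masks_of(camera, target): "mask" (480x640 bool, what is visible of it) and "point" ([column, row] in pixels, amid what is visible of it).
The state is a dict: "time": time; "qpos": joint angles; "qd": joint speeds; "tau": joint torques, N m; "tcp_pos": TCP position; "eef_rot": TCP orientation; "contact_force": force on the tool from outside, world axes, zero at the start; "wrist_torque": the same for the moment, N m; "width": finger opening in m; "gripper_force": force on a finger pad.
Only numpy, scipy, OpenCV 4.12 (cv2) and the standard library are available. Lean on these libraries where they do the work, as an engineer would, in place of code of your own. Each camera call takes 0.05 s, during which the arm holds its last target. There are 200 camera calls.

## Task

Load the rotor so that it will run balanced: three of its cups already hold a tube, each of a different kind. For each of these take the matching tube from the wire rack, keep it upright, and stand it fully down in the cup directly opposite its twin across the hub. Leave the tubes already in the rotor in their cups, and the odd tube with the filter stub on its cap in its place in the rack.

Things in the scene. Friction and masses are not known exactly. Their poses are not given: they have to be found in the camera images.
- rotor: Six-place metal rotor, 173 mm across, fixed on the bench. Origin at bench level under the hub, z up. Six upright steel cups, axes 60 mm from the hub axis, every 60 degrees from the rotor's x axis: bore 35 mm, outside 47 mm at the rim, rim 79 mm and inner floor 16 mm above the bench. Hub reaches 85 mm. Three alternate cups hold a tube, the others are empty.
- rack: White wire tube rack, 80 x 156 x 77 mm high, fixed. Origin at bench level under its centre, z up, long side along y. 2 x 4 cells 34 mm wide, centres at x = -19, 19 and y = -57, -19, 19, 57 mm; tubes stand in them on the bench, caps above the rack. The four tubes stand in alternate rows, so beside each cap there is free space along the rack's x axis.
- conical_in_rotor: Clear conical tube with a wide flat blue cap, standing in a rotor cup, to stay there. Body 30 mm, cap 35 mm in diameter, 115 mm high. Origin at its bottom tip, z up along the tube. Loose.
- round_in_rotor: Milky round-bottomed tube with a narrow tall blue cap, standing in a rotor cup, to stay there. Body and cap 29 mm in diameter, 112 mm high. Origin at the middle of its underside, z up along the tube. Loose.
- sleeve_in_rotor: Slim tube (17 mm) fixed in a thick grey sleeve, with a small blue cap, standing in a rotor cup, to stay there. Sleeve 29 mm in diameter, 84 mm high, cap 23 mm in diameter, 122 mm high in all. Origin at the middle of its underside, z up along the tube. Loose.
- conical_in_rack: Twin of conical_in_rotor, standing in a cell of the rack: clear conical tube, body 30 mm in diameter, wide flat cap 35 mm in diameter from 101 to 115 mm above its origin. Origin at its bottom tip, z up along the tube. Loose, 55 g.
- round_in_rack: Twin of round_in_rotor, standing in a cell of the rack: milky round-bottomed tube, body 29 mm in diameter, narrow tall cap 29 mm in diameter from 88 to 112 mm above its origin. Origin at the middle of its underside, z up along the tube. Loose, 55 g.
- sleeve_in_rack: Twin of sleeve_in_rotor, standing in a cell of the rack: slim tube fixed in a grey sleeve 29 mm in diameter and 84 mm high; small cap 23 mm in diameter from 105 to 122 mm above its origin (lift it by the cap). Origin at the middle of its underside, z up along the tube. Loose, 55 g.
- vent_in_rack: The odd tube, to stay in its cell of the rack: milky conical tube with a wide blue cap, 36 mm in diameter, 101 to 116 mm above its origin, and on it a white filter stub 17 mm in diameter that reaches 136 mm. No twin in the rotor. Origin at its bottom tip, z up. Loose.
Things that resemble listed ones, but are neither listed nor needed, are in the scene too. Leave any orange or yellow look-alike of the round_in_rotor alone.

How it is judged:
At the end, for the whole second after the job is handed in: Each rack tube stands in the cup opposite its twin (over 112 mm apart, all 50 to 70 mm from the hub axis), underside 8 to 26 mm above the bench, tilt under 0.16 rad, released, at rest; the twins still stand in their cups likewise; the odd tube is within 15 mm of its start, upright (horizontal distance between conical_in_rack and conical_in_rotor above 0.112 m and horizontal distance between conical_in_rack and rotor between 0.05 and 0.07 m and height (world z) of conical_in_rack between 0.008 and 0.026 m and angle between each of conical_in_rack, conical_in_rotor, round_in_rack, round_in_rotor, sleeve_in_rack, sleeve_in_rotor, vent_in_rack's own z axis and vertical below 0.16 rad and linear speed of each of conical_in_rack, conical_in_rotor, round_in_rack, round_in_rotor, sleeve_in_rack, sleeve_in_rotor below 0.02 m/s and horizontal distance between conical_in_rotor and rotor between 0.05 and 0.07 m and height (world z) of conical_in_rotor between 0.008 and 0.026 m and horizontal distance between round_in_rack and round_in_rotor above 0.112 m and horizontal distance between round_in_rack and rotor between 0.05 and 0.07 m and height (world z) of round_in_rack between 0.008 and 0.026 m and horizontal distance between round_in_rotor and rotor between 0.05 and 0.07 m and height (world z) of round_in_rotor between 0.008 and 0.026 m and horizontal distance between sleeve_in_rack and sleeve_in_rotor above 0.112 m and horizontal distance between sleeve_in_rack and rotor between 0.05 and 0.07 m and height (world z) of sleeve_in_rack between 0.008 and 0.026 m and horizontal distance between sleeve_in_rotor and rotor between 0.05 and 0.07 m and height (world z) of sleeve_in_rotor between 0.008 and 0.026 m and distance of vent_in_rack from where it was at the start of the episode below 0.015 m); the robot touches nothing.
It fails at once if a tube that was already in the rotor is lifted out of its cup (height (world z) of any of conical_in_rotor, round_in_rotor, sleeve_in_rotor above 0.045 m).
It fails at once if the tube with the filter stub is lifted or knocked out of its cell (height (world z) of vent_in_rack above 0.03 m or angle between vent_in_rack's own z axis and vertical above 0.5 rad).
It fails at once if one of the three tubes is tipped over (angle between any of conical_in_rack, round_in_rack, sleeve_in_rack's own z axis and vertical above 0.8 rad).
It also fails if it takes over 86 s, if anything falls off the work surface, if the arm or the gripper's body presses on something with over 40 N, if the wrist force passes 120 N, or if a joint passes its speed limit or range.

## Working session

There is one attempt and no reset: what is moved stays moved. The work goes in short steps, each a Python script; the robot and the scene stay as the last script left them, time stands still between calls to the robot, and variables do not carry over. Pictures are saved under pics/ and viewed, at most 14 in all, crops included, and the job is handed in when it is done.

```bash
mkdir -p pics; ls
python3 - <<'E'
from station import ctrl, get_state, vision, ticket, models
import cv2, numpy as np
s=get_state(); print(s['time'],s['tcp_pos'],s['eef_rot'],ctrl.pinch_z)
for c in ("top","scene"):
    im,d=vision.grab_frame(c); cv2.imwrite(f"pics/{c}0.png",im); np.save(f"{c}0.npy",d)
    i=vision.camera_info(c); print(c,i)
    for t in ("rotor","rack","conical_in_rack","round_in_rack","sleeve_in_rack","vent_in_rack"):
        print(t,[(np.round(r['point']).tolist(),round(r['p'],2)) for r in models.recognise(c,t)])
print(vision.camera_info("wrist"), get_state()['time'])
E
```

```text
pics
0.0 [ 0.27258118 -0.56188728  0.23043501] [-8.59857851e-04  9.74593715e-01  2.23978363e-01 -2.09267271e-04] -0.0187
top {'mtx': array([[530.5013919 ,   0.        , 320.14683202],
       [  0.        , 530.5013919 , 238.3769488 ],
       [  0.        ,   0.        ,   1.        ]]), 'R': array([[ 0.00506961, -0.99995963,  0.00741899],
       [-0.9891255 , -0.00610493, -0.14694719],
       [ 0.14698655, -0.00659335, -0.98911652]]), 't': array([-0.24411475,  0.50100433,  0.935249  ])}
rotor [([284.0, 261.0], 0.8)]
rack [([380.0, 213.0], 0.75)]
conical_in_rack [([375.0, 178.0], 0.64), ([307.0, 284.0], 0.39)]
round_in_rack [([370.0, 208.0], 0.8)]
sleeve_in_rack [([397.0, 212.0], 0.71)]
vent_in_rack [([394.0, 239.0], 0.88)]
scene {'mtx': array([[537.09517192,   0.        , 321.7232576 ],
       [  0.        , 537.09517192, 240.48291567],
       [  0.        ,   0.        ,   1.        ]]), 'R': array([[ 0.21289185,  0.97705929,  0.0056742 ],
       [ 0.77645252, -0.16565056, -0.60801429],
       [-0.59312608,  0.13384703, -0.7939058 ]]), 't': array([ 0.13958479, -0.39908868,  1.21279194])}
rotor [([370.0, 223.0], 0.61)]
rack [([262.0, 287.0], 0.8)]
conical_in_rack [([275.0, 298.0], 0.64), ([358.0, 220.0], 0.57)]
round_in_rack [([277.0, 259.0], 0.86)]
sleeve_in_rack [([243.0, 268.0], 0.83)]
vent_in_rack [([243.0, 226.0], 0.79), ([328.0, 173.0], 0.34), ([274.0, 297.0], 0.33), ([395.0, 181.0], 0.19)]
{'mtx': array([[417.80552061,   0.        , 314.68899093],
       [  0.        , 417.80552061, 236.98674737],
       [  0.        ,   0.        ,   1.        ]]), 'hand_eye': array([[ 9.60850912e-04, -9.52515152e-01, -3.04489673e-01,
         7.72387861e-02],
       [ 9.99999531e-01,  8.77996691e-04,  4.09029663e-04,
        -6.13791299e-04],
       [-1.22266027e-04, -3.04489923e-01,  9.52515549e-01,
        -1.41391213e-01],
       [ 0.00000000e+00,  0.00000000e+00,  0.00000000e+00,
         1.00000000e+00]])} 0.7
```

View pics/top0.png

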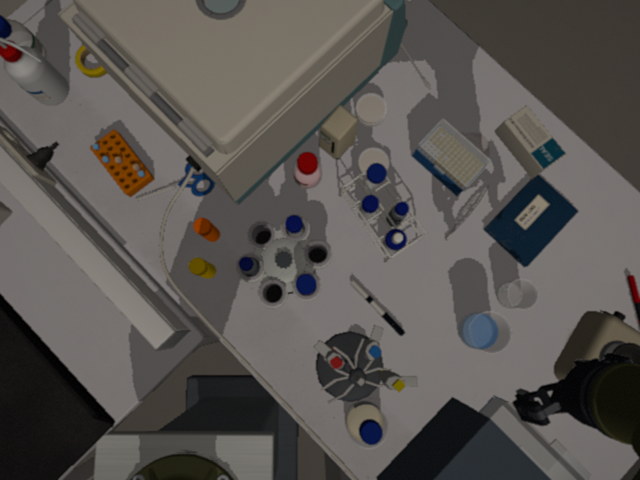

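View pics/scene0.png

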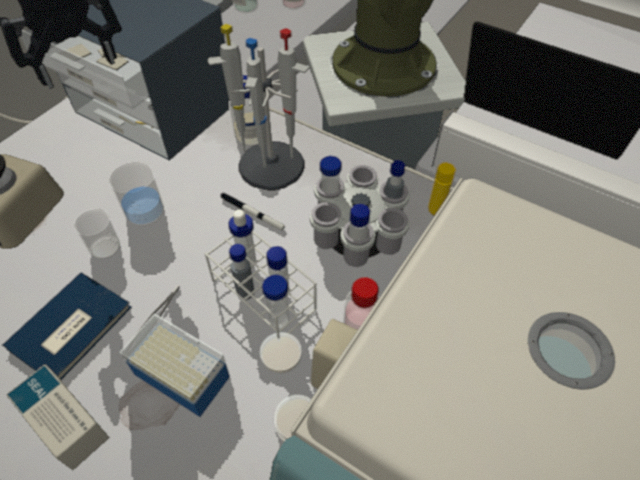

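Top view: the rotor's centre is near (284,260). Its occupied cups are at (294,224), (249,265) and (306,285), and the empty ones at (262,234), (317,253) and (272,292). In the rack: conical (376,173), round (370,204), sleeve (401,209), vent (396,238). Next I'll measure the caps in 3D.

```bash
cat > h.py <<'E'
from station import ctrl, get_state, vision, ticket, models
import cv2, numpy as np
def cloud(cam,d):
    i=vision.camera_info(cam); K=i['mtx']
    v,u=np.mgrid[:480,:640]
    P=np.stack([(u-K[0,2])/K[0,0]*d,(v-K[1,2])/K[1,1]*d,d],-1)
    return (P-i['t'])@i['R']   # R^T (P-t)
def caps(cam,im,d,zmin=.095):
    W=cloud(cam,d); b=im.astype(int)
    blue=(b[...,0]>b[...,2]+30)&(b[...,0]>b[...,1]+30)&(d>0)&(W[...,2]>zmin)&(W[...,2]<.15)
    n,l,s,c=cv2.connectedComponentsWithStats(blue.astype(np.uint8))
    out=[]
    for k in range(1,n):
        if s[k,4]<25: continue
        p=W[l==k]; zt=np.percentile(p[:,2],90); q=p[p[:,2]>zt-.006]
        (c2,r)=cv2.minEnclosingCircle(q[:,:2].astype(np.float32))[:2]
        out.append((c[k],s[k,4],q[:,:2].mean(0),np.array(c2),r,zt))
    return out
E
python3 - <<'E'
from h import *
np.set_printoptions(precision=4,suppress=True)
for c in ("top","scene"):
    d=np.load(c+"0.npy"); im=cv2.imread(f"pics/{c}0.png")
    for o in caps(c,im,d): print(c,*o)
W=cloud("top",np.load("top0.npy")); Z=W[...,2]
# rotor: metal rim points
x,y=W[260,284,:2]; print("hub px",W[260,284])
m=(np.hypot(W[...,0]-x,W[...,1]-y)<.11)&(Z>.07)&(Z<.088); print("rim pts",m.sum(),W[m].mean(0))
# coarse height map max: x .2-.9, y -.6..+.6
print("height map cm, rows x, cols y")
ys=np.arange(.35,-.5,-.05); print("      ",(ys*100).astype(int))
for xx in np.arange(.3,.95,.05):
    print(round(xx,2),[int(100*max([0,*Z[(abs(W[...,0]-xx)<.025)&(abs(W[...,1]-yy)<.025)&(np.load('top0.npy')>0)]])) for yy in ys])
E
```

```text
top [ 1.46 23.56] 50 [0.8689 0.3232] [0.8694 0.3265] 0.01189494039863348 0.1294617315555379
top [376.4407 172.9481] 270 [ 0.6055 -0.3371] [ 0.6058 -0.337 ] 0.016176268458366394 0.11679928103976245
top [370.0976 203.2634] 205 [ 0.5531 -0.3263] [ 0.5533 -0.3265] 0.014101733453571796 0.11379495459825766
top [401.6364 208.124 ] 121 [ 0.5427 -0.3785] [ 0.5426 -0.3786] 0.010690220631659031 0.12363881703162165
top [293.5493 223.4131] 213 [ 0.5144 -0.1962] [ 0.5145 -0.1959] 0.014011331833899021 0.12998378847584746
top [394.483 240.392] 176 [ 0.4883 -0.3664] [ 0.4908 -0.3684] 0.016869239509105682 0.11749033337918369
top [245.5217 263.2435] 115 [ 0.4458 -0.1191] [ 0.446  -0.1194] 0.010037272237241268 0.13967843310387923
top [305.7007 283.8289] 304 [ 0.4132 -0.2174] [ 0.4133 -0.2172] 0.01629013940691948 0.13297037984763782
top [370.8837 432.5679] 361 [ 0.1805 -0.3219] [ 0.1804 -0.3221] 0.016568569466471672 0.1340380467163364
scene [330.121  165.0191] 314 [ 0.416 -0.221] [ 0.4144 -0.2207] 0.017504539340734482 0.13200028372956457
scene [397.5064 167.7756] 156 [ 0.4486 -0.1224] [ 0.4461 -0.1233] 0
[... 905 characters left out ...]
10, 10, 1, 0, 8, 8, 13, 13, 1, 1, 0, 0]
0.45 [0, 0, 0, 10, 10, 10, 1, 11, 11, 14, 13, 13, 13, 1, 11, 10, 0]
0.5 [0, 0, 10, 10, 10, 0, 1, 0, 11, 8, 8, 13, 8, 7, 13, 13, 7]
0.55 [4, 10, 10, 10, 0, 0, 1, 0, 11, 22, 7, 13, 0, 11, 12, 12, 0]
0.6 [0, 10, 10, 0, 3, 4, 1, 3, 26, 27, 25, 10, 10, 11, 11, 7, 7]
0.65 [9, 10, 8, 4, 4, 4, 0, 26, 27, 27, 27, 25, 11, 10, 1, 7, 7]
0.7 [9, 9, 5, 3, 3, 2, 26, 27, 27, 27, 27, 27, 25, 11, 1, 7, 7]
0.75 [0, 12, 18, 18, 0, 26, 27, 27, 27, 27, 27, 27, 27, 25, 3, 0, 0]
0.8 [0, 20, 20, 18, 26, 27, 27, 27, 27, 27, 27, 27, 27, 27, 26, 0, 0]
0.85 [12, 13, 12, 2, 26, 26, 26, 26, 27, 27, 27, 27, 27, 27, 26, 19, 0]
0.9 [12, 12, 2, 2, 0, 0, 0, 0, 0, 0, 0, 0, 0, 0, 0, 13, 0]
```

```bash
cat >> h.py <<'E'
def quat(a):  # tool down, closing line (tool y) along world angle a
    from scipy.spatial.transform import Rotation as Ro
    s,c=np.sin(a),np.cos(a)
    q=Ro.from_matrix(np.array([[-s,c,0],[c,s,0],[0,0,-1]])).as_quat()
    return np.array([q[3],*q[:3]])
C=dict(conical=np.array([.4140,-.2190]),sleeve=np.array([.4460,-.1213]),round=np.array([.5150,-.1978]))
hub=sum(C.values())/3
TH=np.mean([((np.degrees(np.arctan2(*(C[k]-hub)[::-1]))-o+180)%360)-180 for k,o in (("conical",-120),("sleeve",120),("round",0))])
ang={k:np.radians(TH+o+180) for k,o in (("conical",-120),("sleeve",120),("round",0))}
T={k:hub+.06*np.array([np.cos(a),np.sin(a)]) for k,a in ang.items()}
S=dict(conical=np.array([.6066,-.3383]),round=np.array([.5543,-.3283]),sleeve=np.array([.5435,-.3805]))
gz=dict(conical=.108,round=.102,sleeve=.1135)
E
python3 - <<'E'
from h import *
np.set_printoptions(precision=4,suppress=True)
print(hub,TH,T,[np.hypot(*(C[k]-hub)) for k in C])
W=np.concatenate([cloud(c,np.load(c+"0.npy"))[np.load(c+"0.npy")>0] for c in("top","scene")])
for k in ang:
  for nm,c in (("tgt",T[k]),("src",S[k])):
    for zlo in (.10,.16,.20):
      r=np.hypot(*(W[:,:2]-c).T); m=(W[:,2]>zlo)&(W[:,2]<.5)
      m&=(np.hypot(*(W[:,:2]-hub).T)>.09)
      if nm=="src":m&=(r>.1)
      j=np.argmin(np.where(m,r,9)); print(k,nm,zlo,r[j],W[j])
for k in ang:
  for nm,c,a0,dz in (("src",S[k],np.radians(123.8),0),("tgt",T[k],ang[k],.018)):
   for off in (0,np.pi)+((-.5,.5,-.5+np.pi,.5+np.pi) if nm=="tgt" else ()):
    z=gz[k]+ctrl.pinch_z+dz
    print(k,nm,round(np.degrees(a0+off)),[None if q is None else np.round(q,2) for q in (ctrl.ik([*c,z+h],quat(a0+off)) for h in (0,.15))])
E
```

```text
[ 0.4583 -0.1794] -18.07725828523483 {'conical': array([ 0.503 , -0.1393]), 'sleeve': array([ 0.4707, -0.2381]), 'round': array([ 0.4013, -0.1607])} [np.float64(0.05946633968519969), np.float64(0.05936201553930669), np.float64(0.059589419269606016)]
conical tgt 0.1 0.08365856288375777 [ 0.5687 -0.0875  0.2248]
conical tgt 0.16 0.08365856288375777 [ 0.5687 -0.0875  0.2248]
conical tgt 0.2 0.08365856288375777 [ 0.5687 -0.0875  0.2248]
conical src 0.1 0.10001852291833802 [ 0.6974 -0.2964  0.1075]
conical src 0.16 0.14995333029198474 [ 0.7162 -0.236   0.2243]
conical src 0.2 0.14995333029198474 [ 0.7162 -0.236   0.2243]
sleeve tgt 0.1 0.10735718558420557 [ 0.5431 -0.3174  0.1096]
sleeve tgt 0.16 0.14319327192433462 [ 0.3276 -0.2405  0.24  ]
sleeve tgt 0.2 0.14319327192433462 [ 0.3276 -0.2405  0.24  ]
sleeve src 0.1 0.16210462362623626 [ 0.6694 -0.2784  0.105 ]
sleeve src 0.16 0.20388764654671554 [ 0.3468 -0.327   0.2391]
sleeve src 0.2 0.20388764654671554 [ 0.3468 -0.327   0.2391]
round tgt 0.1 0.10762967584445247 [ 0.326  -0.2377  0.2368]
round tgt 0.16 0.10762967584445247 [ 0.326  -0.2
[... 2715 characters left out ...]
,  0.35,  1.16,  1.95, -0.37,  1.08, -2.66])]
round tgt 342 [array([ 0.69,  0.42, -0.5 ,  2.16,  0.34,  0.64, -0.37]), array([ 0.83,  0.22, -0.62,  1.93,  0.15,  1.03, -0.17])]
round tgt 133 [array([ 1.11,  0.65, -1.23,  2.15,  0.8 ,  0.91,  1.73]), array([ 1.23,  0.36, -1.22,  1.93,  0.38,  1.11,  2.18])]
round tgt 191 [array([ 0.24,  0.39,  0.12,  2.16, -0.08,  0.59, -2.54]), array([ 0.34,  0.19, -0.02,  1.94,  0.  ,  1.02, -2.64])]
round tgt 313 [array([ 0.61,  0.41, -0.4 ,  2.16,  0.27,  0.62, -0.79]), array([ 0.75,  0.21, -0.52,  1.94,  0.12,  1.03, -0.64])]
round tgt 371 [array([ 0.76,  0.44, -0.61,  2.16,  0.41,  0.66,  0.05]), array([ 0.91,  0.23, -0.73,  1.93,  0.18,  1.04,  0.29])]
```

```bash
cat >> h.py <<'E'
def wcaps(name):
    from scipy.spatial.transform import Rotation as Ro
    s=get_state(); im,d=vision.grab_frame("wrist"); cv2.imwrite(f"pics/{name}.png",im); np.save(f"{name}.npy",d)
    i=vision.camera_info("wrist"); w,x,y,z=s['eef_rot']; H=np.eye(4); H[:3,:3]=Ro.from_quat([x,y,z,w]).as_matrix(); H[:3,3]=s['tcp_pos']
    M=np.linalg.inv(H@i['hand_eye'])
    global cam_override; old=vision.camera_info
    K=i['mtx']; v,u=np.mgrid[:480,:640]
    P=np.stack([(u-K[0,2])/K[0,0]*d,(v-K[1,2])/K[1,1]*d,d],-1); W=(P-M[:3,3])@M[:3,:3]
    b=im.astype(int); blue=(b[...,0]>b[...,2]+30)&(b[...,0]>b[...,1]+30)&(d>0)&(W[...,2]>.095)&(W[...,2]<.15)
    n,l,st,c=cv2.connectedComponentsWithStats(blue.astype(np.uint8))
    for k in range(1,n):
        if st[k,4]<80: continue
        p=W[l==k]; zt=np.percentile(p[:,2],90); q=p[p[:,2]>zt-.004]
        c2,r=cv2.minEnclosingCircle(q[:,:2].astype(np.float32))
        print(c[k].round(),st[k,4],q[:,:2].mean(0).round(4),np.round(c2,4),round(r,4),zt.round(4))
    return im,d,W
E
python3 - <<'E'
from h import *
ctrl.movep([.42,-.52,.30],quat(np.radians(304)))
ctrl.movep([*S['round'],.24],quat(np.radians(304)))
print(get_state()['tcp_pos'],get_state()['contact_force'],get_state()['qpos'])
wcaps("w1")
im,d=vision.grab_frame("scene"); cv2.imwrite("pics/s1.png",im)
print(get_state()['time'])
E
```

```text
[ 0.55294474 -0.3310861   0.24020482] [-0.48860516 -0.3629998  -0.13541944] [ 0.67968003  0.53715756 -0.30696878  1.42938321  0.16881655  1.20057004
 -0.62851967]
[372. 165.] 1965 [ 0.606  -0.3389] [ 0.6055 -0.3391] 0.0164 0.1145
[ 98. 164.] 1503 [ 0.5146 -0.1983] [ 0.5143 -0.1987] 0.014 0.1276
[313. 221.] 1114 [ 0.5537 -0.3287] [ 0.5534 -0.329 ] 0.0134 0.1115
[369. 279.] 625 [ 0.5432 -0.381 ] [ 0.5429 -0.3811] 0.0106 0.1214
[ 61. 309.] 1547 [ 0.4131 -0.2194] [ 0.4129 -0.2196] 0.0163 0.1304
[298. 320.] 336 [ 0.4875 -0.3603] [ 0.4888 -0.3643] 0.0152 0.1154
[330. 326.] 168 [ 0.4961 -0.3824] [ 0.4951 -0.3818] 0.0108 0.1154
2.4667
```

```bash
python3 -c "
import cv2,numpy as np
cv2.imwrite('pics/c1.png',np.hstack([cv2.resize(cv2.imread('pics/'+n),(400,300)) for n in('w1.png','s1.png')]))"
```

```text
(no output)
```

View pics/c1.png

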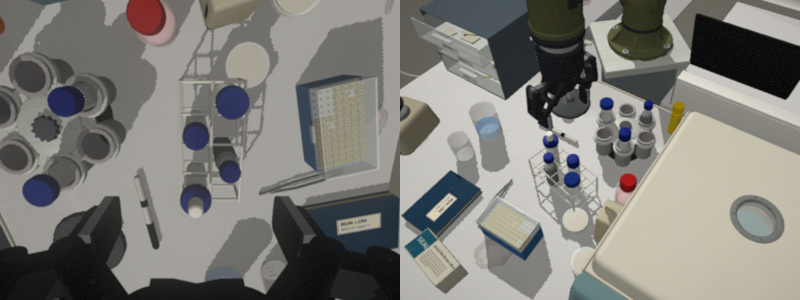

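```bash
cat >> h.py <<'E'
S=dict(conical=np.array([.6062,-.3387]),round=np.array([.5540,-.3285]),sleeve=np.array([.5434,-.3807]))
off=np.zeros(3)
def lin(p,v=.15,fix=True):
    "straight move; then corrects the standing error of the arm"
    global off
    p=np.array(p); ctrl.movel(p+off,max_speed=v)
    if fix:
        e=p-get_state()['tcp_pos']; off=np.clip(off+e,-.006,.006)
        ctrl.movel(p+off,max_speed=v)
def rep(m):
    s=get_state(); print(m,round(s['time'],1),s['tcp_pos'].round(4),'w',round(s['width'],4),'g',np.round(s['gripper_force'],1),'F',s['contact_force'].round(1))
A=np.radians(304)
def pick(k,force=40):
    z=gz[k]+ctrl.pinch_z
    ctrl.movep([*S[k],.24],quat(A)); lin([*S[k],z+.06],.25); lin([*S[k],z],.1); rep('down')
    ctrl.close_gripper(force); rep('grip'); 
    lin([*S[k],z+.15],.15); rep('up')
def place(k,yaw):
    z=gz[k]+ctrl.pinch_z
    ctrl.movep([*T[k],z+.15],quat(yaw)); lin([*T[k],z+.12],.15); rep('over')
E
python3 - <<'E'
from h import *
pick('round'); wcaps('w2')
E
```

```text
down 4.5 [ 0.554  -0.3286  0.0836] w 0.085 g 0.0 F [ 1.  -0.2 -0. ]
grip 5.1 [ 0.5538 -0.3285  0.0831] w 0.0271 g 39.4 F [ 0.1 -0.   0.4]
up 6.5 [ 0.5544 -0.3287  0.2338] w 0.0269 g 39.4 F [-0.5 -0.2 -0.6]
[ 97. 169.] 1611 [ 0.5148 -0.1984] [ 0.5147 -0.1982] 0.0145 0.1275
[382. 177.] 1272 [ 0.6053 -0.3441] [ 0.6058 -0.3395] 0.0163 0.1145
[372. 286.] 655 [ 0.5437 -0.3808] [ 0.5435 -0.3808] 0.0109 0.1214
[ 58. 316.] 1648 [ 0.4132 -0.2195] [ 0.4129 -0.2192] 0.0168 0.1305
```

Run:
```python
from h import *
from scipy.optimize import minimize
from scipy.spatial.transform import Rotation as Ro
def fit(W,nm):
    m=(W[...,2]>.074)&(W[...,2]<.083)&(np.hypot(W[...,0]-hub[0],W[...,1]-hub[1])<.09); P=W[m][:,:2]
    def f(p):
        a=np.radians(p[2])+np.arange(3)*2*np.pi/3+np.pi   # empty cups
        c=p[:2]/1000+hub; cs=c+.06*np.c_[np.cos(a),np.sin(a)]
        r=np.linalg.norm(P[:,None]-cs,axis=2)
        return -np.exp(-((r-.0205)/.003)**2).sum()
    b=min((minimize(f,[x,y,TH+t],method='Nelder-Mead') for x in(-3,0,3) for y in(-3,0,3) for t in(-3,0,3)),key=lambda r:r.fun)
    print(nm,len(P),b.x,b.fun)
for c in("top","scene"): fit(cloud(c,np.load(c+"0.npy")),c)
from station import vision
i=vision.camera_info("wrist");K=i['mtx'];d=np.load("w2.npy"); s=get_state(); w,x,y,z=s['eef_rot'];H=np.eye(4);H[:3,:3]=Ro.from_quat([x,y,z,w]).as_matrix();H[:3,3]=s['tcp_pos']
G=H@i['hand_eye'];v,u=np.mgrid[:480,:640]
P=np.stack([(u-K[0,2])/K[0,0]*d,(v-K[1,2])/K[1,1]*d,d],-1);fit(P@G[:3,:3].T+G[:3,3],"wrist")
```

```text
top 2498 [ -0.32736716   1.51756958 -18.17383613] -561.8596250063564
scene 2262 [  0.85703265  -1.62092512 -18.32067301] -627.2636671050345
wrist 11928 [  0.21254094  -0.37540786 -18.20462072] -3220.620614779105
```

The hub fits agree to under 0.5 mm, so I'll place the round tube, checking the contact force on the way down.

```bash
cat >> h.py <<'E'
def place(k,yaw):
    z=gz[k]+ctrl.pinch_z
    p=get_state()['tcp_pos']; ctrl.movel([p[0],p[1],z+.18],max_speed=.15)
    ctrl.movep([*T[k],z+.18],quat(yaw)); lin([*T[k],z+.10],.15); ctrl.pause(.2); rep('over')
    for h in (.07,.045,.019):
        ctrl.movel(np.array([*T[k],z+h])+off,max_speed=.06); rep(f'h{h}')
        F=get_state()['contact_force']
        if np.linalg.norm(F)>12: print('STOP force'); return False
    ctrl.ungrasp(); rep('open')
    ctrl.movel([*T[k],z+.17],max_speed=.12); rep('clear'); return True
E
python3 - <<'E'
from h import *
place('round',np.radians(342))
im,d=vision.grab_frame("top"); cv2.imwrite("pics/t3.png",im)
for o in caps("top",im,d): print(*[np.round(q,4) for q in o])
E
```

```text
over 8.9 [ 0.4006 -0.1606  0.1834] w 0.0272 g 39.4 F [ 0.4  0.1 -1.1]
h0.07 9.5 [ 0.4005 -0.1604  0.153 ] w 0.0267 g 39.4 F [ 0.8 -0.5 -1.2]
h0.045 10.1 [ 0.4004 -0.1604  0.1279] w 0.0269 g 39.4 F [-0.2  0.3 -0.6]
h0.019 10.7 [ 0.4004 -0.1604  0.1019] w 0.0273 g 39.4 F [ 0.4 -0.3 -1.3]
open 11.3 [ 0.4005 -0.1605  0.1021] w 0.0856 g 0.0 F [-0.4  0.7 -0.2]
clear 12.7 [ 0.4009 -0.1606  0.2527] w 0.0855 g 0.0 F [ 0.   0.2 -0.2]
[ 2.6364 27.6545] 110 [0.8685 0.3229] [0.8696 0.3267] 0.0141 0.1278
[376.3345 172.8921] 278 [ 0.6057 -0.3369] [ 0.6059 -0.337 ] 0.0164 0.1168
[401.622  208.0315] 127 [ 0.5428 -0.3784] [ 0.5431 -0.3789] 0.0109 0.1236
[294.0878 223.6   ] 205 [ 0.5144 -0.1972] [ 0.5147 -0.1962] 0.0139 0.1299
[394.6823 240.1927] 192 [ 0.4886 -0.3667] [ 0.4905 -0.3685] 0.0171 0.1176
[305.6677 283.8051] 313 [ 0.4133 -0.2174] [ 0.4132 -0.2173] 0.0166 0.1327
[371.03   432.5559] 367 [ 0.1805 -0.3221] [ 0.181  -0.3223] 0.0172 0.1341
```

Run:
```python
from h import *
pick('conical'); place('conical',np.radians(42))
```

```text
down 15.6 [ 0.6062 -0.3387  0.0897] w 0.0852 g 0.0 F [-0.8 -0.5 -0.4]
grip 16.1 [ 0.606  -0.3387  0.089 ] w 0.0341 g 39.7 F [ 0.6 -0.1  1.5]
up 17.5 [ 0.6067 -0.3388  0.2399] w 0.034 g 39.8 F [ 0.2  0.2 -0.2]
over 20.1 [ 0.5025 -0.1393  0.1892] w 0.0337 g 39.8 F [-0.2  0.1 -0.9]
h0.07 20.8 [ 0.5024 -0.1391  0.1587] w 0.0341 g 39.8 F [ 0.4  0.3 -1. ]
h0.045 21.3 [ 0.5023 -0.1392  0.1336] w 0.0342 g 39.8 F [-0.3 -1.   0.7]
h0.019 21.9 [ 0.5023 -0.1391  0.1076] w 0.0344 g 39.8 F [-0.1 -0.6 -0.2]
open 22.5 [ 0.5024 -0.1393  0.1079] w 0.0855 g 0.0 F [-0.2  0.3 -0.1]
clear 23.9 [ 0.5026 -0.1393  0.2586] w 0.0854 g 0.0 F [-0.3 -0.4 -0.3]
```

```bash
python3 - <<'E'
from h import *
pick('sleeve'); ok=place('sleeve',np.radians(282))
if ok: ctrl.movep([.53,-.36,.30],quat(A))
for c in("top","scene"):
    im,d=vision.grab_frame(c); cv2.imwrite(f"pics/{c}5.png",im)
    for o in caps(c,im,d): print(*[np.round(q,4) for q in o])
wcaps("w5"); print(get_state()['time'])
E
python3 -c "
import cv2,numpy as np
cv2.imwrite('pics/c5.png',np.hstack([cv2.resize(cv2.imread('pics/'+n),(400,300)) for n in('w5.png','scene5.png')]))"
```

```text
down 26.7 [ 0.5434 -0.3806  0.0951] w 0.0853 g 0.0 F [ 0.2 -0.5  0.1]
grip 27.3 [ 0.5432 -0.3807  0.0945] w 0.0209 g 39.1 F [-0.5 -0.4  1.5]
up 28.7 [ 0.5439 -0.3809  0.2453] w 0.0207 g 39.1 F [-0.   0.3 -0.9]
over 30.9 [ 0.4703 -0.2376  0.195 ] w 0.0204 g 39.1 F [-0.1  0.2 -0.8]
h0.07 31.5 [ 0.4703 -0.2374  0.1645] w 0.0205 g 39.1 F [ 0.8  0.1 -0.2]
h0.045 32.1 [ 0.4701 -0.2374  0.1393] w 0.0209 g 39.1 F [-0.8  0.3  0.4]
h0.019 32.6 [ 0.4702 -0.2374  0.1134] w 0.0207 g 39.1 F [-0.2 -0.1 -0.3]
open 33.3 [ 0.4702 -0.2375  0.1137] w 0.0854 g 0.0 F [ 1.1  0.5 -0.2]
clear 34.7 [ 0.4704 -0.2379  0.2641] w 0.0855 g 0.0 F [-0.2 -0.2 -0.2]
[ 3.6797 27.8627] 153 [0.8677 0.3226] [0.8678 0.3266] 0.0151 0.1274
[293.6026 223.5726] 234 [ 0.5146 -0.1963] [ 0.5149 -0.1962] 0.0144 0.1297
[257.2571 229.8652] 319 [ 0.5022 -0.1363] [ 0.5021 -0.1357] 0.017 0.1327
[317.5685 248.6164] 146 [ 0.4707 -0.2367] [ 0.471  -0.2367] 0.0113 0.1397
[245.5772 263.3624] 149 [ 0.4457 -0.1192] [ 0.446  -0.1188] 0.0113 0.1395
[305.6075 283.9128] 321 [ 0.4131 -0.2173] [ 0.4132 -0.2175] 0.0168 0.1329
[269.9612 290.7974] 232
[... 337 characters left out ...]
21 0.1385
[396.8496 198.6174] 379 [ 0.5046 -0.14  ] [ 0.5024 -0.1398] 0.0181 0.1318
[359.3882 214.3265] 340 [ 0.5172 -0.2001] [ 0.5158 -0.199 ] 0.0148 0.1286
[240.8686 226.5219] 274 [ 0.497  -0.3719] [ 0.492  -0.3711] 0.0182 0.117
[30. 68.] 1847 [ 0.502  -0.1384] [ 0.5018 -0.1384] 0.0169 0.1306
[119. 104.] 1101 [ 0.5145 -0.1984] [ 0.5143 -0.1983] 0.0136 0.1276
[136. 188.] 588 [ 0.4703 -0.2388] [ 0.4702 -0.2389] 0.0107 0.1376
[ 12. 203.] 730 [ 0.4021 -0.1625] [ 0.4016 -0.1613] 0.0134 0.1275
[ 84. 233.] 1182 [ 0.413  -0.2194] [ 0.413  -0.2195] 0.016 0.1305
[288. 248.] 208 [ 0.4869 -0.3604] [ 0.4878 -0.3649] 0.0146 0.1156
[316. 255.] 119 [ 0.4948 -0.3828] [ 0.4936 -0.3815] 0.0113 0.1155
35.4667
```

View pics/c5.png

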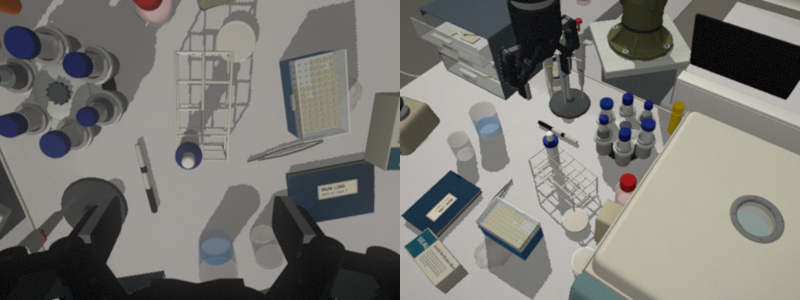

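All six tubes stand in the rotor: wrist-camera caps at about (22,43), (77,65), (88,116), (58,144), (10,125) and (10,75) in the left half. Cap heights and positions match their twins, and the vent tube has not moved.

```bash
python3 -c "
from station import ticket; print(ticket.close_job())"
```

```text
the job is handed in; nothing more can be done
None
```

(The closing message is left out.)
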